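# Find the microscope lamp switch with the worn spring

## Task

Test the three microscope lamp switches: press each key straight down, gently, until it clicks and stays in, and stop there, for the caps crack if they are leant on. One of the three clicks in with clearly less force than the other two, because its spring is worn: once all three are clicked in, set that one down upright, without dropping it, in the steel tray. Leave the two good switches standing where they are, and do not disturb the bottles and the dish.

Things in the scene. Friction and masses are not known exactly. Their poses are not given: they have to be found in the camera images.
- switch_a: loose light grey lamp switch box, 56 x 40 x 34 mm (its x, y, z), about 0.16 kg, upright on the bench; origin: centre of the underside, z up. Grip it across its 40 mm width. The three look the same, and stand in any order: two have good springs, clicking in at about 8 N, one a worn spring, clicking in at about 3.6 N; only pressing tells which.
- switch_b: loose light grey lamp switch box, 56 x 40 x 34 mm (its x, y, z), about 0.16 kg, upright on the bench; origin: centre of the underside, z up. Grip it across its 40 mm width. The three look the same, and stand in any order: two have good springs, clicking in at about 8 N, one a worn spring, clicking in at about 3.6 N; only pressing tells which.
- switch_c: loose light grey lamp switch box, 56 x 40 x 34 mm (its x, y, z), about 0.16 kg, upright on the bench; origin: centre of the underside, z up. Grip it across its 40 mm width. The three look the same, and stand in any order: two have good springs, clicking in at about 8 N, one a worn spring, clicking in at about 3.6 N; only pressing tells which.
- key_a: black round key cap, 24 mm across, amid the top of switch_a; origin 12 mm below its flat top, z up. Top face 46 mm above the switch's underside when out, 40 mm when in. Pressed, it resists with 0.4 of its click force, rising to the click force at 2.2 mm, then gives way (to zero near 5 mm), snaps in and stays in; hard stop at 6 mm (worn: 0.3 mm deeper). The cap cracks above 18 N.
- key_b: black round key cap, 24 mm across, amid the top of switch_b; origin 12 mm below its flat top, z up. Top face 46 mm above the switch's underside when out, 40 mm when in. Pressed, it resists with 0.4 of its click force, rising to the click force at 2.2 mm, then gives way (to zero near 5 mm), snaps in and stays in; hard stop at 6 mm (worn: 0.3 mm deeper). The cap cracks above 18 N.
- key_c: black round key cap, 24 mm across, amid the top of switch_c; origin 12 mm below its flat top, z up. Top face 46 mm above the switch's underside when out, 40 mm when in. Pressed, it resists with 0.4 of its click force, rising to the click force at 2.2 mm, then gives way (to zero near 5 mm), snaps in and stays in; hard stop at 6 mm (worn: 0.3 mm deeper). The cap cracks above 18 N.
- tray: open steel tray fixed to the bench, 170 x 190 x 25 mm outside (along its x, y, z), walls and floor 3 mm thick (inner floor 3 mm above the bench). Origin: centre of the underside; z up.
- reagent: small amber glass bottle, 48 mm across, 85 mm tall, loose; origin at the centre of its underside. Leave alone.
- dish: closed whitish clear Petri dish, 94 mm across, 17 mm tall, loose; origin at the centre of its underside. Leave alone.
- wash: white wash bottle, 62 mm across, 215 mm tall with its spout, loose; origin at the centre of its underside. Leave alone.
There are look-alikes about, which are no part of the job. What is shaped like the switch_c but red or yellow is not meant.

How it is judged:
By the outcome, as a careful person would: the job done as asked, in the order asked, and still so for the second after the job is handed in, with the robot touching nothing.
It also fails if it takes over 72 s, if anything falls off the work surface, if the arm or the gripper's body presses on something with over 40 N, if the wrist force passes 120 N, or if a joint passes its speed limit or range.

## Robot

A 6-joint arm with a two-finger parallel gripper is mounted at the origin on the work surface. World frame = base frame: x ahead of the robot, y to its left, z up, the work surface at z = 0. Lengths are in m, angles in rad, forces in N, time in s.
With the tool pointing down it reaches from about 0.425 to 0.95 m from the base axis. Payload 3.5 kg.
Tool frame: the origin (TCP) lies at the very end of the fingers, on their centre line; the grasp point (between the pads) lies 19 mm behind it; z points along the fingers, y is the line along which they close (so a half turn about z gives the same grasp; the last joint's range is limited). The gripper opens to 85 mm and grips with 20 to 120 N. Pads are 22 mm wide; open, the fingers measure 114 mm over their backs; the gripper's body (76 mm by 85 mm) begins 54 mm behind the grasp point. The pads swing forward as they close: fully open they stand 13 mm farther back than shut.
Start: joints at [-1.36, 0.286, 1.577, -0, 1.279, -0.15], TCP at [0.238, -0.632, 0.231] pointing down, gripper open.
Joint ranges: [-2.77, 2.77], [-0.9, 2.22], [0.21, 2.48], [-1.53, 4.67], [0.24, 2.81], [-2.84, 2.84]. Speed limits (rad/s): [2.79, 2.79, 3.14, 3.14, 3.14, 3.14].

## Interface

Orientations are given as a unit quaternion [x, y, z, w].
In Python, from plant import ctrl, optics, sign_off gives the robot as it stands.
- The arm moves only by the shell command python3 -m creep 'ROWS' [FORCE]. ROWS is JSON, a list of rows, each an object of numbers: "x", "y", "z": the shift along the tool's x, y, z in mm; "rx", "ry", "rz": the turn, a rotation vector about the tool's x, y, z in degrees; "grip": the opening, from 0 (shut) to 1 (fully open). In form: [{"x": .., "y": .., "z": .., "rx": .., "ry": .., "rz": .., "grip": ..}, ...]. A call has exactly 10 rows; each row shifts and turns the commanded pose from where the row before left it, along the tool's axes as they then stand; what a row does not reach is not made up. A row lasts 1/12 s, in which the tool goes at most 41.7 mm and 7.16 degrees, less where a joint would pass 70% of its speed; a pose out of reach is approached as far as the arm can. A call with a gripper value outside its range is refused whole. The fingers move at their own pace and stop on an object; FORCE is the grip in N (left out, the last holds). Time passes only in rows, so rows that do not move let the fingers close, or fill a call up. It gives the time, the measured TCP pose, the force, the opening and the grip force at its end, in the units of the state.
- ctrl.get_state(): the state, without advancing time (a new reading comes with each control period).
- optics.read_camera(name): name is "side" or "top"; returns a dict with "color" (480x640x3 uint8, blue, green, red), "K" (3x3 intrinsics, pixels), "R" (3x3) and "t" (3): a world point X has camera coordinates R X + t. Camera axes: x right, y down, z forward; pixel columns grow to the right and rows downward; lengths in m; the calibration is good to about 2 mm. A picture is of the moment at which its call begins. There is no depth.
- sign_off(): hands the job in; it is judged then, once.
The state is a dict: "time": time; "qpos": joint angles; "dq": joint speeds; "joint_efforts": joint torques, N m; "eef_pos": TCP position; "tcp_rot": TCP orientation; "contact_force": force on the tool from outside, world axes, zero at the start; "wrist_torque": the same for the moment, N m; "opening": opening from 0.0 (shut) to 1.0 (fully open); "finger_force": force on a finger pad.
Only numpy, scipy, OpenCV 4.12 (cv2) and the standard library are available. Lean on these libraries where they do the work, as an engineer would, in place of code of your own. Each camera call takes 0.05 s, during which the arm holds its last target. There are 200 camera calls.

## Working session

There is one attempt and no reset: what is moved stays moved. The work goes in short steps, Python scripts to look and compute and a shell command to move; the robot and the scene stay as the last step left them, time stands still between calls to the robot, and variables do not carry over. Pictures are saved under pics/ and viewed, at most 10 in all, crops included, and the job is handed in when it is done.

```bash
ls; mkdir -p pics
python3 - <<'E'
from plant import ctrl, optics
import cv2,numpy as np
s=ctrl.get_state();print({k:np.round(v,3).tolist() for k,v in s.items()})
for n in("top","side"):
    c=optics.read_camera(n);cv2.imwrite(f"pics/{n}0.png",c["color"]);np.savez(f"{n}.npz",**{k:c[k] for k in("K","R","t")})
    print(n,c["K"].tolist(),np.round(c["R"],3).tolist(),c["t"])
E
```

```text
pics
{'time': 0.0, 'qpos': [-1.36, 0.287, 1.578, 0.0, 1.279, -0.15], 'dq': [-0.0, -0.0, -0.001, 0.001, 0.001, 0.0], 'joint_efforts': [0.001, -40.598, -29.262, -0.0, 0.006, 0.0], 'eef_pos': [0.238, -0.631, 0.23], 'tcp_rot': [0.984, 0.179, -0.0, -0.001], 'contact_force': [0.35, 0.316, -0.037], 'wrist_torque': [0.051, 0.02, -0.06], 'finger_force': 0.0, 'opening': 0.997}
top [[498.9720572619927, 0.0, 318.1313616646659], [0.0, 498.9720572619927, 240.28561721798334], [0.0, 0.0, 1.0]] [[0.001, -1.0, 0.007], [-0.998, -0.001, -0.06], [0.06, -0.007, -0.998]] [-0.11188206  0.568052    1.2690895 ]
side [[498.05106950730334, 0.0, 327.1737873198237], [0.0, 498.05106950730334, 239.94848620587797], [0.0, 0.0, 1.0]] [[-0.934, -0.357, 0.014], [-0.239, 0.595, -0.767], [0.266, -0.72, -0.641]] [0.4847323  0.23622117 1.0384412 ]
```

View pics/top0.png

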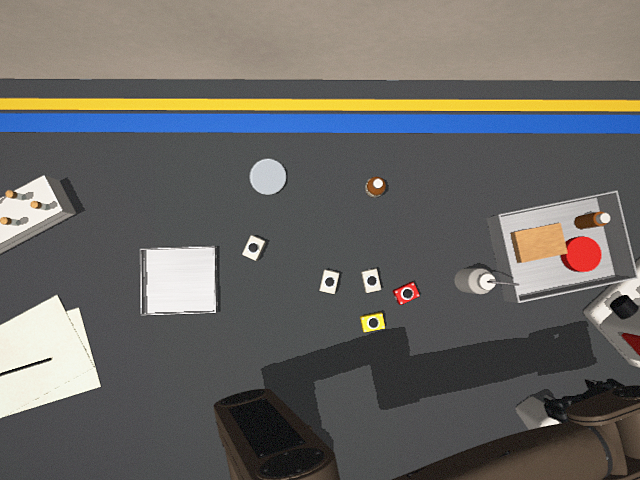

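View pics/side0.png

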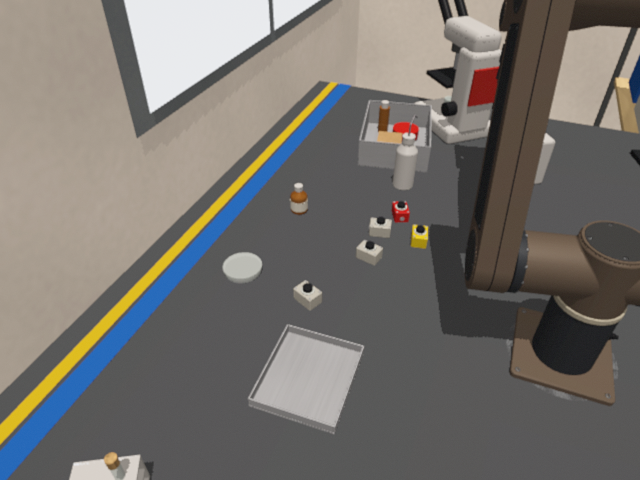

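The top view shows three light grey switches at (254,247), (329,281) and (372,280). The look-alikes are red at (407,293) and yellow at (373,322), both excluded by colour. The tray with the empty steel floor is at (179,281), the dish at (268,177), the reagent at (376,187) and the wash bottle at (478,281). The tray at (565,245) holds other things and is the wrong size. I'll measure now and check with a crop.

```bash
cat > h.py <<'E'
import numpy as np,cv2
from plant import ctrl,optics
def ray(c,u,v,z):
    d=c["R"].T@np.linalg.inv(c["K"])@[u,v,1.]; o=-c["R"].T@c["t"]
    return (o+d*(z-o[2])/d[2])[:2]
def proj(c,X):
    p=c["K"]@(c["R"]@np.array(X,float)+c["t"]); return p[:2]/p[2]
def key(c,u,v,z,r=14):
    u,v=int(u),int(v); g=c["color"].max(2)[v-r:v+r,u-r:u+r]
    w=cv2.morphologyEx((g>130).astype(np.uint8),cv2.MORPH_CLOSE,np.ones((3,3)))
    k,h=cv2.findContours((g>130).astype(np.uint8),cv2.RETR_EXTERNAL,2)
    k=max(k,key=cv2.contourArea); m=np.zeros_like(g);cv2.drawContours(m,[k],-1,1,-1)
    rect=cv2.minAreaRect(k)
    wt=np.clip(110.-g,0,None)*cv2.erode(m,np.ones((3,3))); yy,xx=np.mgrid[:2*r,:2*r]
    kc=np.array([(wt*xx).sum(),(wt*yy).sum()])/wt.sum()+[u-r,v-r]
    box=cv2.boxPoints(rect)+[u-r,v-r]
    B=np.array([ray(c,*b,.034) for b in box]); e=[B[1]-B[0],B[2]-B[1]]
    l=max(e,key=np.linalg.norm)
    return kc,ray(c,*kc,z),B.mean(0),[np.linalg.norm(x)*1e3 for x in e],np.degrees(np.arctan2(l[1],l[0]))%180
E
python3 - <<'E'
from h import *
c=optics.read_camera("top"); s=optics.read_camera("side")
for u,v in((254,247),(329,281),(372,280),(407,293),(373,322)):
    for x in key(c,u,v,.046): print(np.round(x,3),end=' ')
    print()
    k=key(c,u,v,.046)[1]; print("  side px",proj(s,[*k,.046]).round(1))
for u,v in((143,249),(216,247),(217,313),(142,315)): print("tray",ray(c,u,v,.025).round(3))
for n,p in dict(dish=(268,177,.017),reag=(376,186,.085),wash=(487,282,.2)).items(): print(n,ray(c,*p).round(3))
a=cv2.resize(c["color"][230:340,235:425],(760,440),interpolation=2)
cv2.imwrite("pics/crop1.png",a)
cv2.imwrite("pics/crop2.png",cv2.resize(s["color"][190:310,280:440],(800,600),interpolation=2))
E
```

```text
[252.776 246.902] [0.55  0.053] [0.549 0.054] [56.034 40.301] 156.055 
  side px [306.3 285. ]
[329.2   281.281] [ 0.463 -0.139] [ 0.463 -0.139] [55.479 40.291] 166.979 
  side px [368.5 242.9]
[371.524 280.146] [ 0.466 -0.245] [ 0.465 -0.245] [40.666 55.2  ] 11.77 
  side px [379.5 218.4]
[406.99  292.947] [ 0.434 -0.334] [ 0.433 -0.334] [58.414 39.657] 114.827 
  side px [399.9 202.8]
[372.712 322.256] [ 0.361 -0.248] [ 0.36  -0.248] [57.023 40.223] 101.208 
  side px [418.9 227.2]
tray [0.545 0.336]
tray [0.55 0.15]
tray [0.383 0.145]
tray [0.378 0.335]
dish [0.733 0.019]
reag [ 0.698 -0.253]
wash [ 0.465 -0.483]
```

View pics/crop1.png

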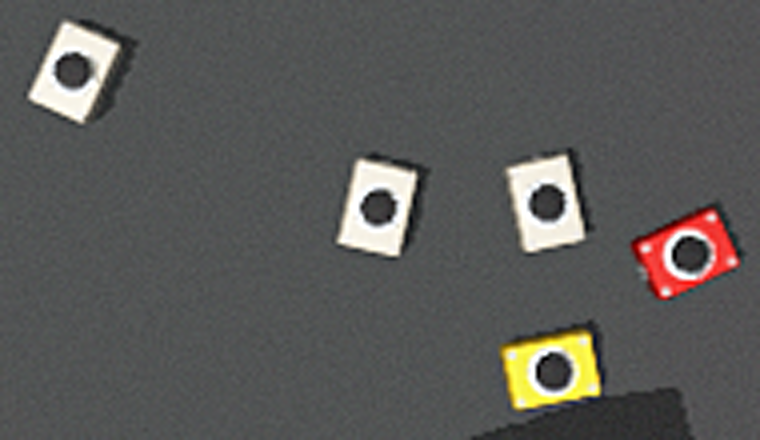

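View pics/crop2.png

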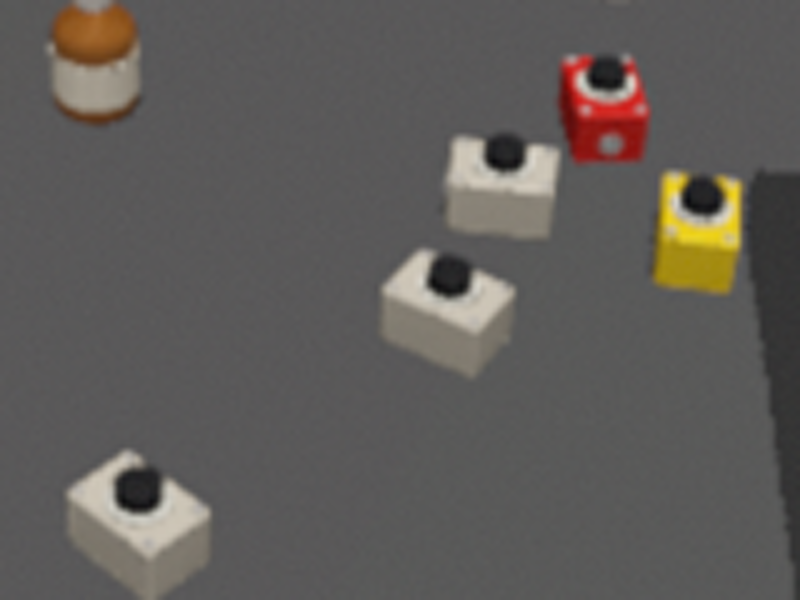

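The crops show three light grey boxes with black caps. Their 56x40 mm footprints match, and the side projections agree within 2 px. Caps: P (0.550, 0.053), Q (0.463, -0.139), R (0.466, -0.245). The tray centre is (0.464, 0.241). I'll go to R first with the fingers shut.

```bash
python3 -m creep '[{"x":30,"y":-24,"grip":0},{"x":30,"y":-24,"grip":0},{"x":30,"y":-24,"grip":0},{"x":30,"y":-24,"grip":0},{"x":30,"y":-24,"grip":0},{"x":30,"y":-24,"grip":0},{"x":30,"y":-24,"grip":0},{"x":30,"y":-24,"grip":0},{"x":30,"y":-24,"grip":0},{"x":30,"y":-24,"grip":0}]' 30
python3 -m creep '[{"x":8,"y":-7,"z":18,"grip":0},{"x":8,"y":-7,"z":18,"grip":0},{"x":8,"y":-7,"z":18,"grip":0},{"x":8,"y":-7,"z":18,"grip":0},{"x":8,"y":-6,"z":18,"grip":0},{"x":9,"y":-7,"z":18,"grip":0},{"z":18,"grip":0},{"z":18,"grip":0},{"grip":0},{"grip":0}]'
```

```text
$[0]: bad value
$[0]: bad value
```

```bash
python3 -m creep '[{"x":30,"y":-24,"z":0,"rx":0,"ry":0,"rz":0,"grip":0},{"x":30,"y":-24,"z":0,"rx":0,"ry":0,"rz":0,"grip":0},{"x":30,"y":-24,"z":0,"rx":0,"ry":0,"rz":0,"grip":0},{"x":30,"y":-24,"z":0,"rx":0,"ry":0,"rz":0,"grip":0},{"x":30,"y":-24,"z":0,"rx":0,"ry":0,"rz":0,"grip":0},{"x":30,"y":-24,"z":0,"rx":0,"ry":0,"rz":0,"grip":0},{"x":30,"y":-24,"z":0,"rx":0,"ry":0,"rz":0,"grip":0},{"x":30,"y":-24,"z":0,"rx":0,"ry":0,"rz":0,"grip":0},{"x":30,"y":-24,"z":0,"rx":0,"ry":0,"rz":0,"grip":0},{"x":30,"y":-24,"z":0,"rx":0,"ry":0,"rz":0,"grip":0}]' 30
```

```text
time: 1.03
eef_pos: [0.4348, -0.2993, 0.2313]
tcp_rot: [0.984, 0.179, 0.0, 0.0]
contact_force: [0.0, -0.1, -0.4]
opening: -0.001
finger_force: 0.0
```

```bash
python3 -m creep '[{"x":6,"y":-5,"z":20,"rx":0,"ry":0,"rz":0,"grip":0},{"x":6,"y":-5,"z":20,"rx":0,"ry":0,"rz":0,"grip":0},{"x":6,"y":-5,"z":20,"rx":0,"ry":0,"rz":0,"grip":0},{"x":6,"y":-5,"z":20,"rx":0,"ry":0,"rz":0,"grip":0},{"x":6,"y":-5,"z":20,"rx":0,"ry":0,"rz":0,"grip":0},{"x":6,"y":-5,"z":20,"rx":0,"ry":0,"rz":0,"grip":0},{"x":6,"y":-5,"z":20,"rx":0,"ry":0,"rz":0,"grip":0},{"x":6,"y":-5,"z":20,"rx":0,"ry":0,"rz":0,"grip":0},{"x":0,"y":0,"z":10,"rx":0,"ry":0,"rz":0,"grip":0},{"x":0,"y":0,"z":4,"rx":0,"ry":0,"rz":0,"grip":0}]' 30
python3 - <<'E'
from h import *
c=optics.read_camera("top"); s=optics.read_camera("side")
a=cv2.resize(c["color"][240:340,320:440],(480,400),interpolation=2);b=cv2.resize(s["color"][160:260,340:420],(320,400),interpolation=2)
cv2.imwrite("pics/r1.png",np.hstack([a,b]))
print(proj(c,ctrl.get_state()["eef_pos"]),proj(s,ctrl.get_state()["eef_pos"]))
E
```

```text
time: 1.87
eef_pos: [0.4639, -0.2456, 0.0552]
tcp_rot: [0.984, 0.18, -0.001, -0.002]
contact_force: [-0.2, 0.3, 0.0]
opening: -0.001
finger_force: 0.0
[372.60876249 280.86240806] [380.59656916 214.89016256]
```

View pics/r1.png

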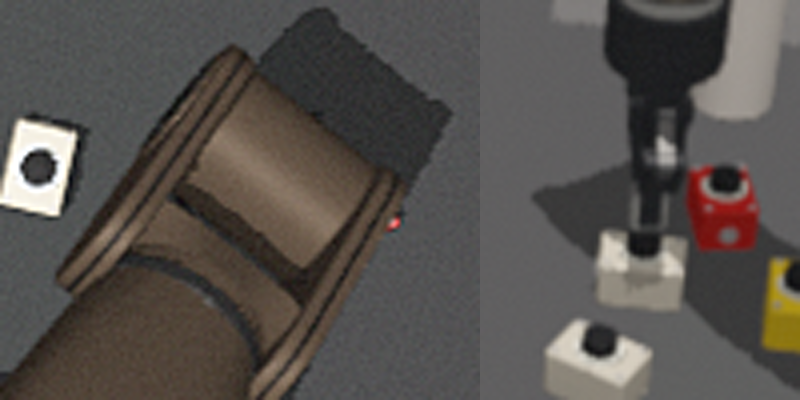

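The side crop shows the shut fingertips right over R's key at (645,235). Pressing slowly now.

```bash
python3 -m creep '[{"x":1,"y":0,"z":1,"rx":0,"ry":0,"rz":0,"grip":0},{"x":1,"y":0,"z":1,"rx":0,"ry":0,"rz":0,"grip":0},{"x":0,"y":0,"z":1,"rx":0,"ry":0,"rz":0,"grip":0},{"x":0,"y":0,"z":1,"rx":0,"ry":0,"rz":0,"grip":0},{"x":0,"y":0,"z":1,"rx":0,"ry":0,"rz":0,"grip":0},{"x":0,"y":0,"z":1,"rx":0,"ry":0,"rz":0,"grip":0},{"x":0,"y":0,"z":1,"rx":0,"ry":0,"rz":0,"grip":0},{"x":0,"y":0,"z":1,"rx":0,"ry":0,"rz":0,"grip":0},{"x":0,"y":0,"z":0,"rx":0,"ry":0,"rz":0,"grip":0},{"x":0,"y":0,"z":0,"rx":0,"ry":0,"rz":0,"grip":0}]' 30
```

```text
time: 2.8
eef_pos: [0.4668, -0.2459, 0.0492]
tcp_rot: [0.984, 0.179, -0.0, -0.0]
contact_force: [0.7, 0.5, 0.1]
opening: 0.003
finger_force: 0.0
```

```bash
python3 -m creep '[{"x":0,"y":0,"z":0.6,"rx":0,"ry":0,"rz":0,"grip":0},{"x":0,"y":0,"z":0.6,"rx":0,"ry":0,"rz":0,"grip":0},{"x":0,"y":0,"z":0.6,"rx":0,"ry":0,"rz":0,"grip":0},{"x":0,"y":0,"z":0.6,"rx":0,"ry":0,"rz":0,"grip":0},{"x":0,"y":0,"z":0.6,"rx":0,"ry":0,"rz":0,"grip":0},{"x":0,"y":0,"z":0.6,"rx":0,"ry":0,"rz":0,"grip":0},{"x":0,"y":0,"z":0.6,"rx":0,"ry":0,"rz":0,"grip":0},{"x":0,"y":0,"z":0.5,"rx":0,"ry":0,"rz":0,"grip":0},{"x":0,"y":0,"z":0,"rx":0,"ry":0,"rz":0,"grip":0},{"x":0,"y":0,"z":0,"rx":0,"ry":0,"rz":0,"grip":0}]' 30
```

```text
time: 3.63
eef_pos: [0.467, -0.246, 0.0452]
tcp_rot: [0.984, 0.179, -0.0, -0.0]
contact_force: [-1.8, 1.9, 5.3]
opening: 0.001
finger_force: 2.7
```

```bash
python3 -m creep '[{"x":0,"y":0,"z":0.5,"rx":0,"ry":0,"rz":0,"grip":0},{"x":0,"y":0,"z":0.5,"rx":0,"ry":0,"rz":0,"grip":0},{"x":0,"y":0,"z":0.5,"rx":0,"ry":0,"rz":0,"grip":0},{"x":0,"y":0,"z":0,"rx":0,"ry":0,"rz":0,"grip":0},{"x":0,"y":0,"z":0,"rx":0,"ry":0,"rz":0,"grip":0},{"x":0,"y":0,"z":0,"rx":0,"ry":0,"rz":0,"grip":0},{"x":0,"y":0,"z":0,"rx":0,"ry":0,"rz":0,"grip":0},{"x":0,"y":0,"z":0,"rx":0,"ry":0,"rz":0,"grip":0},{"x":0,"y":0,"z":0,"rx":0,"ry":0,"rz":0,"grip":0},{"x":0,"y":0,"z":0,"rx":0,"ry":0,"rz":0,"grip":0}]' 30
python3 -m creep '[{"x":0,"y":0,"z":0.4,"rx":0,"ry":0,"rz":0,"grip":0},{"x":0,"y":0,"z":0.4,"rx":0,"ry":0,"rz":0,"grip":0},{"x":0,"y":0,"z":0.4,"rx":0,"ry":0,"rz":0,"grip":0},{"x":0,"y":0,"z":0.4,"rx":0,"ry":0,"rz":0,"grip":0},{"x":0,"y":0,"z":0.4,"rx":0,"ry":0,"rz":0,"grip":0},{"x":0,"y":0,"z":0,"rx":0,"ry":0,"rz":0,"grip":0},{"x":0,"y":0,"z":0,"rx":0,"ry":0,"rz":0,"grip":0},{"x":0,"y":0,"z":0,"rx":0,"ry":0,"rz":0,"grip":0},{"x":0,"y":0,"z":0,"rx":0,"ry":0,"rz":0,"grip":0},{"x":0,"y":0,"z":0,"rx":0,"ry":0,"rz":0,"grip":0}]' 30
```

```text
time: 4.47
eef_pos: [0.467, -0.246, 0.044]
tcp_rot: [0.984, 0.18, -0.0, -0.0]
contact_force: [-2.3, 1.0, 6.6]
opening: -0.0
finger_force: 3.4
time: 5.3
eef_pos: [0.4669, -0.246, 0.041]
tcp_rot: [0.984, 0.179, -0.0, -0.0]
contact_force: [0.5, -0.2, -0.2]
opening: 0.003
finger_force: 0.0
```

```bash
python3 -m creep '[{"x":0,"y":0,"z":0.2,"rx":0,"ry":0,"rz":0,"grip":0},{"x":0,"y":0,"z":0.2,"rx":0,"ry":0,"rz":0,"grip":0},{"x":0,"y":0,"z":0.2,"rx":0,"ry":0,"rz":0,"grip":0},{"x":0,"y":0,"z":0.2,"rx":0,"ry":0,"rz":0,"grip":0},{"x":0,"y":0,"z":0.2,"rx":0,"ry":0,"rz":0,"grip":0},{"x":0,"y":0,"z":0,"rx":0,"ry":0,"rz":0,"grip":0},{"x":0,"y":0,"z":0,"rx":0,"ry":0,"rz":0,"grip":0},{"x":0,"y":0,"z":0,"rx":0,"ry":0,"rz":0,"grip":0},{"x":0,"y":0,"z":0,"rx":0,"ry":0,"rz":0,"grip":0},{"x":0,"y":0,"z":0,"rx":0,"ry":0,"rz":0,"grip":0}]' 30
```

```text
time: 6.13
eef_pos: [0.4669, -0.246, 0.0401]
tcp_rot: [0.984, 0.179, -0.0, -0.0]
contact_force: [0.3, -1.2, 0.5]
opening: -0.002
finger_force: 0.0
```

R was a good spring (about 6.6 N before it gave way) and it is in. On to Q.

```bash
python3 -m creep '[{"x":0,"y":0,"z":-12,"rx":0,"ry":0,"rz":0,"grip":0},{"x":0,"y":0,"z":-12,"rx":0,"ry":0,"rz":0,"grip":0},{"x":7,"y":-20,"z":0,"rx":0,"ry":0,"rz":0,"grip":0},{"x":7,"y":-20,"z":0,"rx":0,"ry":0,"rz":0,"grip":0},{"x":7,"y":-20,"z":0,"rx":0,"ry":0,"rz":0,"grip":0},{"x":7,"y":-20,"z":0,"rx":0,"ry":0,"rz":0,"grip":0},{"x":6,"y":-21,"z":0,"rx":0,"ry":0,"rz":0,"grip":0},{"x":0,"y":0,"z":7,"rx":0,"ry":0,"rz":0,"grip":0},{"x":0,"y":0,"z":7,"rx":0,"ry":0,"rz":0,"grip":0},{"x":0,"y":0,"z":0,"rx":0,"ry":0,"rz":0,"grip":0}]' 30
python3 -m creep '[{"x":0,"y":0,"z":0,"rx":0,"ry":0,"rz":0,"grip":0},{"x":0,"y":0,"z":0.6,"rx":0,"ry":0,"rz":0,"grip":0},{"x":0,"y":0,"z":0.6,"rx":0,"ry":0,"rz":0,"grip":0},{"x":0,"y":0,"z":0,"rx":0,"ry":0,"rz":0,"grip":0},{"x":0,"y":0,"z":0,"rx":0,"ry":0,"rz":0,"grip":0},{"x":0,"y":0,"z":0,"rx":0,"ry":0,"rz":0,"grip":0},{"x":0,"y":0,"z":0,"rx":0,"ry":0,"rz":0,"grip":0},{"x":0,"y":0,"z":0,"rx":0,"ry":0,"rz":0,"grip":0},{"x":0,"y":0,"z":0,"rx":0,"ry":0,"rz":0,"grip":0},{"x":0,"y":0,"z":0,"rx":0,"ry":0,"rz":0,"grip":0}]' 30
```

```text
time: 6.97
eef_pos: [0.4627, -0.1397, 0.0495]
tcp_rot: [0.984, 0.18, -0.0, -0.0]
contact_force: [-0.6, 0.2, -0.0]
opening: 0.001
finger_force: 0.0
time: 7.8
eef_pos: [0.4631, -0.1395, 0.049]
tcp_rot: [0.984, 0.179, 0.0, 0.0]
contact_force: [0.0, 0.1, -0.7]
opening: -0.005
finger_force: 0.0
```

Same sequence as for R: 4.7 mm, then 1.5 mm.

```bash
python3 -m creep '[{"x":0,"y":0,"z":0.6,"rx":0,"ry":0,"rz":0,"grip":0},{"x":0,"y":0,"z":0.6,"rx":0,"ry":0,"rz":0,"grip":0},{"x":0,"y":0,"z":0.6,"rx":0,"ry":0,"rz":0,"grip":0},{"x":0,"y":0,"z":0.6,"rx":0,"ry":0,"rz":0,"grip":0},{"x":0,"y":0,"z":0.6,"rx":0,"ry":0,"rz":0,"grip":0},{"x":0,"y":0,"z":0.6,"rx":0,"ry":0,"rz":0,"grip":0},{"x":0,"y":0,"z":0.6,"rx":0,"ry":0,"rz":0,"grip":0},{"x":0,"y":0,"z":0.3,"rx":0,"ry":0,"rz":0,"grip":0},{"x":0,"y":0,"z":0,"rx":0,"ry":0,"rz":0,"grip":0},{"x":0,"y":0,"z":0,"rx":0,"ry":0,"rz":0,"grip":0}]' 30
python3 -m creep '[{"x":0,"y":0,"z":0.4,"rx":0,"ry":0,"rz":0,"grip":0},{"x":0,"y":0,"z":0.4,"rx":0,"ry":0,"rz":0,"grip":0},{"x":0,"y":0,"z":0.4,"rx":0,"ry":0,"rz":0,"grip":0},{"x":0,"y":0,"z":0,"rx":0,"ry":0,"rz":0,"grip":0},{"x":0,"y":0,"z":0,"rx":0,"ry":0,"rz":0,"grip":0},{"x":0,"y":0,"z":0,"rx":0,"ry":0,"rz":0,"grip":0},{"x":0,"y":0,"z":0,"rx":0,"ry":0,"rz":0,"grip":0},{"x":0,"y":0,"z":0,"rx":0,"ry":0,"rz":0,"grip":0},{"x":0,"y":0,"z":0,"rx":0,"ry":0,"rz":0,"grip":0},{"x":0,"y":0,"z":0,"rx":0,"ry":0,"rz":0,"grip":0}]' 30
```

```text
time: 8.63
eef_pos: [0.4631, -0.1395, 0.045]
tcp_rot: [0.984, 0.18, -0.0, -0.0]
contact_force: [-3.3, 1.1, 6.2]
opening: 0.0
finger_force: 2.9
time: 9.47
eef_pos: [0.4631, -0.1395, 0.0439]
tcp_rot: [0.984, 0.18, -0.0, -0.0]
contact_force: [-3.0, 1.0, 7.5]
opening: 0.002
finger_force: 3.4
```

```bash
python3 -m creep '[{"x":0,"y":0,"z":0.4,"rx":0,"ry":0,"rz":0,"grip":0},{"x":0,"y":0,"z":0.4,"rx":0,"ry":0,"rz":0,"grip":0},{"x":0,"y":0,"z":0.4,"rx":0,"ry":0,"rz":0,"grip":0},{"x":0,"y":0,"z":0.4,"rx":0,"ry":0,"rz":0,"grip":0},{"x":0,"y":0,"z":0.4,"rx":0,"ry":0,"rz":0,"grip":0},{"x":0,"y":0,"z":0.3,"rx":0,"ry":0,"rz":0,"grip":0},{"x":0,"y":0,"z":0.2,"rx":0,"ry":0,"rz":0,"grip":0},{"x":0,"y":0,"z":0.2,"rx":0,"ry":0,"rz":0,"grip":0},{"x":0,"y":0,"z":0,"rx":0,"ry":0,"rz":0,"grip":0},{"x":0,"y":0,"z":0,"rx":0,"ry":0,"rz":0,"grip":0}]' 30
```

```text
time: 10.3
eef_pos: [0.4631, -0.1395, 0.0403]
tcp_rot: [0.984, 0.179, -0.0, -0.0]
contact_force: [0.4, -0.3, -0.4]
opening: -0.002
finger_force: 0.0
```

```bash
python3 -m creep '[{"x":0,"y":0,"z":-12,"rx":0,"ry":0,"rz":0,"grip":0},{"x":0,"y":0,"z":-12,"rx":0,"ry":0,"rz":0,"grip":0},{"x":20,"y":-20,"z":0,"rx":0,"ry":0,"rz":0,"grip":0},{"x":20,"y":-20,"z":0,"rx":0,"ry":0,"rz":0,"grip":0},{"x":20,"y":-20,"z":0,"rx":0,"ry":0,"rz":0,"grip":0},{"x":20,"y":-20,"z":0,"rx":0,"ry":0,"rz":0,"grip":0},{"x":20,"y":-20,"z":0,"rx":0,"ry":0,"rz":0,"grip":0},{"x":20,"y":-20,"z":0,"rx":0,"ry":0,"rz":0,"grip":0},{"x":20,"y":-20,"z":0,"rx":0,"ry":0,"rz":0,"grip":0},{"x":9,"y":-10,"z":0,"rx":0,"ry":0,"rz":0,"grip":0}]' 30
python3 -m creep '[{"x":0,"y":0,"z":5,"rx":0,"ry":0,"rz":0,"grip":0},{"x":0,"y":0,"z":5,"rx":0,"ry":0,"rz":0,"grip":0},{"x":0,"y":0,"z":3,"rx":0,"ry":0,"rz":0,"grip":0},{"x":0,"y":0,"z":2,"rx":0,"ry":0,"rz":0,"grip":0},{"x":0,"y":0,"z":0,"rx":0,"ry":0,"rz":0,"grip":0},{"x":0,"y":0,"z":0,"rx":0,"ry":0,"rz":0,"grip":0},{"x":0,"y":0,"z":0,"rx":0,"ry":0,"rz":0,"grip":0},{"x":0,"y":0,"z":0,"rx":0,"ry":0,"rz":0,"grip":0},{"x":0,"y":0,"z":0,"rx":0,"ry":0,"rz":0,"grip":0},{"x":0,"y":0,"z":0,"rx":0,"ry":0,"rz":0,"grip":0}]' 30
```

```text
time: 11.13
eef_pos: [0.5506, 0.0559, 0.0647]
tcp_rot: [0.984, 0.18, 0.001, -0.0]
contact_force: [0.7, -0.7, -0.4]
opening: -0.003
finger_force: 0.0
time: 11.97
eef_pos: [0.5497, 0.0534, 0.0498]
tcp_rot: [0.984, 0.179, 0.0, 0.0]
contact_force: [-0.5, 0.3, -0.0]
opening: 0.001
finger_force: 0.0
```

```bash
python3 -m creep '[{"x":0,"y":0,"z":0.6,"rx":0,"ry":0,"rz":0,"grip":0},{"x":0,"y":0,"z":0.6,"rx":0,"ry":0,"rz":0,"grip":0},{"x":0,"y":0,"z":0.6,"rx":0,"ry":0,"rz":0,"grip":0},{"x":0,"y":0,"z":0.6,"rx":0,"ry":0,"rz":0,"grip":0},{"x":0,"y":0,"z":0.6,"rx":0,"ry":0,"rz":0,"grip":0},{"x":0,"y":0,"z":0.6,"rx":0,"ry":0,"rz":0,"grip":0},{"x":0,"y":0,"z":0.6,"rx":0,"ry":0,"rz":0,"grip":0},{"x":0,"y":0,"z":0.6,"rx":0,"ry":0,"rz":0,"grip":0},{"x":0,"y":0,"z":0,"rx":0,"ry":0,"rz":0,"grip":0},{"x":0,"y":0,"z":0,"rx":0,"ry":0,"rz":0,"grip":0}]' 30
python3 -m creep '[{"x":0,"y":0,"z":0.3,"rx":0,"ry":0,"rz":0,"grip":0},{"x":0,"y":0,"z":0.3,"rx":0,"ry":0,"rz":0,"grip":0},{"x":0,"y":0,"z":0.2,"rx":0,"ry":0,"rz":0,"grip":0},{"x":0,"y":0,"z":0,"rx":0,"ry":0,"rz":0,"grip":0},{"x":0,"y":0,"z":0,"rx":0,"ry":0,"rz":0,"grip":0},{"x":0,"y":0,"z":0,"rx":0,"ry":0,"rz":0,"grip":0},{"x":0,"y":0,"z":0,"rx":0,"ry":0,"rz":0,"grip":0},{"x":0,"y":0,"z":0,"rx":0,"ry":0,"rz":0,"grip":0},{"x":0,"y":0,"z":0,"rx":0,"ry":0,"rz":0,"grip":0},{"x":0,"y":0,"z":0,"rx":0,"ry":0,"rz":0,"grip":0}]' 30
```

```text
time: 12.8
eef_pos: [0.5495, 0.0535, 0.0449]
tcp_rot: [0.984, 0.179, -0.0, -0.0]
contact_force: [-1.7, -0.2, 2.2]
opening: -0.001
finger_force: 1.4
time: 13.63
eef_pos: [0.5496, 0.0535, 0.044]
tcp_rot: [0.984, 0.179, 0.0, -0.0]
contact_force: [-1.9, 1.0, 2.6]
opening: -0.001
finger_force: 1.6
```

P gives 2.6 N at 2 mm, against 6.6 and 7.5 N for the others, so it's the worn one. Finishing the click.

```bash
python3 -m creep '[{"x":0,"y":0,"z":0.5,"rx":0,"ry":0,"rz":0,"grip":0},{"x":0,"y":0,"z":0.5,"rx":0,"ry":0,"rz":0,"grip":0},{"x":0,"y":0,"z":0.5,"rx":0,"ry":0,"rz":0,"grip":0},{"x":0,"y":0,"z":0.5,"rx":0,"ry":0,"rz":0,"grip":0},{"x":0,"y":0,"z":0.5,"rx":0,"ry":0,"rz":0,"grip":0},{"x":0,"y":0,"z":0.5,"rx":0,"ry":0,"rz":0,"grip":0},{"x":0,"y":0,"z":0.4,"rx":0,"ry":0,"rz":0,"grip":0},{"x":0,"y":0,"z":0.3,"rx":0,"ry":0,"rz":0,"grip":0},{"x":0,"y":0,"z":0.1,"rx":0,"ry":0,"rz":0,"grip":0},{"x":0,"y":0,"z":0,"rx":0,"ry":0,"rz":0,"grip":0}]' 30
python3 -m creep '[{"x":0,"y":0,"z":-15,"rx":0,"ry":0,"rz":0,"grip":0},{"x":0,"y":0,"z":-15,"rx":0,"ry":0,"rz":0,"grip":0},{"x":0,"y":0,"z":-15,"rx":0,"ry":0,"rz":6,"grip":1},{"x":0,"y":0,"z":0,"rx":0,"ry":0,"rz":6,"grip":1},{"x":0,"y":0,"z":0,"rx":0,"ry":0,"rz":6,"grip":1},{"x":0,"y":0,"z":0,"rx":0,"ry":0,"rz":6,"grip":1},{"x":0,"y":0,"z":0,"rx":0,"ry":0,"rz":6,"grip":1},{"x":0,"y":0,"z":0,"rx":0,"ry":0,"rz":6,"grip":1},{"x":0,"y":0,"z":0,"rx":0,"ry":0,"rz":6,"grip":1},{"x":0,"y":0,"z":0,"rx":0,"ry":0,"rz":2.5,"grip":1}]' 30
python3 - <<'E'
from h import *
s=ctrl.get_state();print(np.round(s["qpos"],2))
c=optics.read_camera("top")
for u,v in((254,247),(329,281),(372,280)):
    try: print([np.round(x,3) for x in key(c,u,v,.040)])
    except Exception as e: print(e)
b=optics.read_camera("side")["color"]
cv2.imwrite("pics/r2.png",cv2.resize(b[190:310,280:440],(800,600),interpolation=2))
E
```

```text
time: 14.47
eef_pos: [0.5495, 0.0534, 0.04]
tcp_rot: [0.984, 0.179, -0.0, 0.0]
contact_force: [-0.3, -0.1, -0.1]
opening: 0.002
finger_force: 0.0
time: 15.3
eef_pos: [0.5496, 0.0534, 0.0851]
tcp_rot: [0.978, -0.209, 0.0, -0.0]
contact_force: [0.5, -0.4, -0.7]
opening: 0.995
finger_force: 0.0
[-0.09  0.19  1.99 -0.    0.97  1.9 ]
[array([nan, nan]), array([nan, nan]), array([0.564, 0.075]), array([25.403, 12.733]), np.float64(90.057)]
[array([328.999, 281.209]), array([ 0.463, -0.139]), array([ 0.463, -0.139]), array([55.623, 40.155]), np.float64(167.446)]
[array([371.352, 280.242]), array([ 0.466, -0.246]), array([ 0.465, -0.245]), array([40.886, 54.97 ]), np.float64(10.98)]h.py:15: RuntimeWarning: invalid value encountered in divide
  kc=np.array([(wt*xx).sum(),(wt*yy).sum()])/wt.sum()+[u-r,v-r]
```

View pics/r2.png

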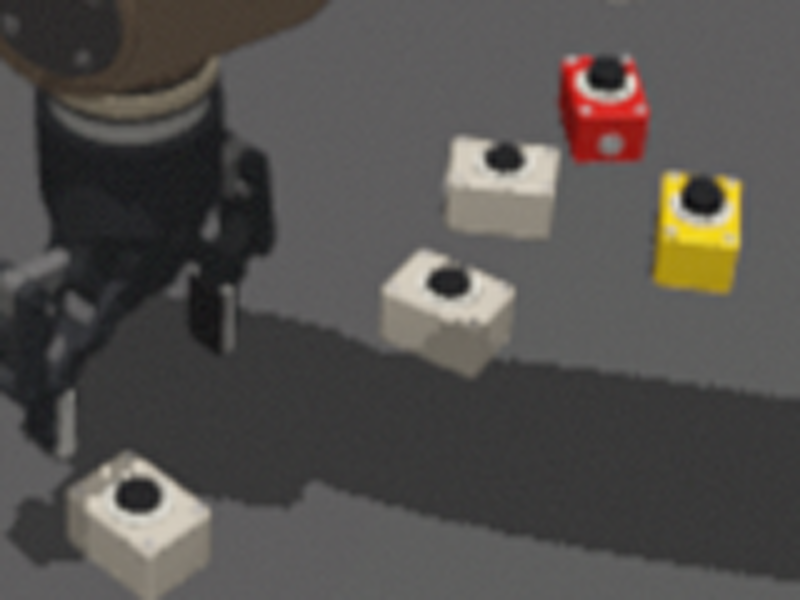

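All three keys now sit lower: R at (505,157), Q at (448,282) and P at (138,495). The boxes haven't moved. Grasping P next.

```bash
python3 -m creep '[{"x":0,"y":0,"z":15,"rx":0,"ry":0,"rz":0,"grip":1},{"x":0,"y":0,"z":15,"rx":0,"ry":0,"rz":0,"grip":1},{"x":0,"y":0,"z":15,"rx":0,"ry":0,"rz":0,"grip":1},{"x":0,"y":0,"z":15,"rx":0,"ry":0,"rz":0,"grip":1},{"x":0,"y":0,"z":10,"rx":0,"ry":0,"rz":0,"grip":1},{"x":0,"y":0,"z":6,"rx":0,"ry":0,"rz":0,"grip":1},{"x":0,"y":0,"z":3,"rx":0,"ry":0,"rz":0,"grip":1},{"x":0,"y":0,"z":0,"rx":0,"ry":0,"rz":0,"grip":1},{"x":0,"y":0,"z":0,"rx":0,"ry":0,"rz":0,"grip":1},{"x":0,"y":0,"z":0,"rx":0,"ry":0,"rz":0,"grip":0.6}]' 30
python3 -m creep '[{"x":0,"y":0,"z":0,"rx":0,"ry":0,"rz":0,"grip":0.55},{"x":0,"y":0,"z":0,"rx":0,"ry":0,"rz":0,"grip":0.5},{"x":0,"y":0,"z":0,"rx":0,"ry":0,"rz":0,"grip":0.45},{"x":0,"y":0,"z":0,"rx":0,"ry":0,"rz":0,"grip":0.4},{"x":0,"y":0,"z":0,"rx":0,"ry":0,"rz":0,"grip":0.3},{"x":0,"y":0,"z":0,"rx":0,"ry":0,"rz":0,"grip":0.2},{"x":0,"y":0,"z":0,"rx":0,"ry":0,"rz":0,"grip":0.2},{"x":0,"y":0,"z":0,"rx":0,"ry":0,"rz":0,"grip":0.2},{"x":0,"y":0,"z":0,"rx":0,"ry":0,"rz":0,"grip":0.2},{"x":0,"y":0,"z":0,"rx":0,"ry":0,"rz":0,"grip":0.2}]' 30
```

```text
time: 16.23
eef_pos: [0.5504, 0.0534, 0.0071]
tcp_rot: [0.978, -0.206, 0.001, -0.0]
contact_force: [0.5, 0.2, 0.4]
opening: 0.882
finger_force: 0.0
time: 17.07
eef_pos: [0.5501, 0.0535, 0.0067]
tcp_rot: [0.978, -0.206, 0.0, -0.0]
contact_force: [0.5, 0.9, 5.2]
opening: 0.466
finger_force: 32.2
```

```bash
python3 -m creep '[{"x":0,"y":0,"z":-3,"rx":0,"ry":0,"rz":0,"grip":0.2},{"x":0,"y":0,"z":-6,"rx":0,"ry":0,"rz":0,"grip":0.2},{"x":0,"y":0,"z":-10,"rx":0,"ry":0,"rz":0,"grip":0.2},{"x":0,"y":0,"z":-10,"rx":0,"ry":0,"rz":0,"grip":0.2},{"x":0,"y":0,"z":-10,"rx":0,"ry":0,"rz":0,"grip":0.2},{"x":0,"y":0,"z":-10,"rx":0,"ry":0,"rz":0,"grip":0.2},{"x":0,"y":0,"z":-8,"rx":0,"ry":0,"rz":0,"grip":0.2},{"x":0,"y":0,"z":-3,"rx":0,"ry":0,"rz":0,"grip":0.2},{"x":0,"y":0,"z":0,"rx":0,"ry":0,"rz":0,"grip":0.2},{"x":0,"y":0,"z":0,"rx":0,"ry":0,"rz":0,"grip":0.2}]' 30
python3 -m creep '[{"x":-10,"y":-9,"z":0,"rx":0,"ry":0,"rz":0,"grip":0.2},{"x":-16,"y":-14,"z":0,"rx":0,"ry":0,"rz":0,"grip":0.2},{"x":-20,"y":-18,"z":0,"rx":0,"ry":0,"rz":0,"grip":0.2},{"x":-22,"y":-19,"z":0,"rx":0,"ry":0,"rz":0,"grip":0.2},{"x":-22,"y":-19,"z":0,"rx":0,"ry":0,"rz":0,"grip":0.2},{"x":-22,"y":-19,"z":0,"rx":0,"ry":0,"rz":0,"grip":0.2},{"x":-18,"y":-17,"z":0,"rx":0,"ry":0,"rz":0,"grip":0.2},{"x":-14,"y":-13,"z":0,"rx":0,"ry":0,"rz":0,"grip":0.2},{"x":-8,"y":-7,"z":0,"rx":0,"ry":0,"rz":0,"grip":0.2},{"x":-2,"y":-2,"z":0,"rx":0,"ry":0,"rz":0,"grip":0.2}]' 30
python3 - <<'E'
from h import *
b=optics.read_camera("side")["color"]
cv2.imwrite("pics/r3.png",cv2.resize(b[240:440,220:420],(600,600),interpolation=2))
E
```

```text
time: 17.9
eef_pos: [0.5495, 0.0535, 0.0663]
tcp_rot: [0.978, -0.206, 0.0, -0.0]
contact_force: [-0.6, 0.3, -2.4]
opening: 0.461
finger_force: 31.4
time: 18.73
eef_pos: [0.4622, 0.2425, 0.0654]
tcp_rot: [0.979, -0.205, -0.001, 0.0]
contact_force: [-0.6, 0.4, -2.1]
opening: 0.462
finger_force: 31.4
```

View pics/r3.png

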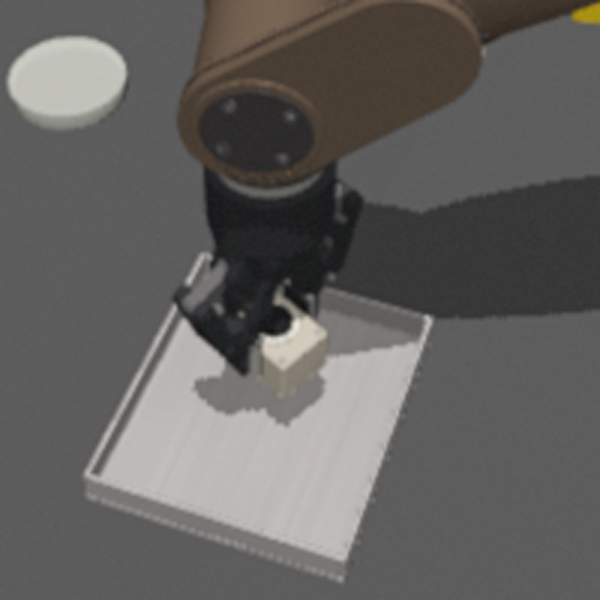

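The box is held level over the middle of the tray at (293,350) in the crop. Lowering.

```bash
python3 -m creep '[{"x":0,"y":0,"z":5,"rx":0,"ry":0,"rz":0,"grip":0.2},{"x":0,"y":0,"z":10,"rx":0,"ry":0,"rz":0,"grip":0.2},{"x":0,"y":0,"z":12,"rx":0,"ry":0,"rz":0,"grip":0.2},{"x":0,"y":0,"z":12,"rx":0,"ry":0,"rz":0,"grip":0.2},{"x":0,"y":0,"z":8,"rx":0,"ry":0,"rz":0,"grip":0.2},{"x":0,"y":0,"z":4,"rx":0,"ry":0,"rz":0,"grip":0.2},{"x":0,"y":0,"z":2,"rx":0,"ry":0,"rz":0,"grip":0.2},{"x":0,"y":0,"z":1,"rx":0,"ry":0,"rz":0,"grip":0.2},{"x":0,"y":0,"z":0,"rx":0,"ry":0,"rz":0,"grip":0.2},{"x":0,"y":0,"z":0,"rx":0,"ry":0,"rz":0,"grip":0.2}]' 30
python3 -m creep '[{"x":0,"y":0,"z":0.4,"rx":0,"ry":0,"rz":0,"grip":0.2},{"x":0,"y":0,"z":0.4,"rx":0,"ry":0,"rz":0,"grip":0.2},{"x":0,"y":0,"z":0.4,"rx":0,"ry":0,"rz":0,"grip":0.2},{"x":0,"y":0,"z":0.3,"rx":0,"ry":0,"rz":0,"grip":0.2},{"x":0,"y":0,"z":0,"rx":0,"ry":0,"rz":0,"grip":0.2},{"x":0,"y":0,"z":0,"rx":0,"ry":0,"rz":0,"grip":0.2},{"x":0,"y":0,"z":0,"rx":0,"ry":0,"rz":0,"grip":0.2},{"x":0,"y":0,"z":0,"rx":0,"ry":0,"rz":0,"grip":0.2},{"x":0,"y":0,"z":0,"rx":0,"ry":0,"rz":0,"grip":0.2},{"x":0,"y":0,"z":0,"rx":0,"ry":0,"rz":0,"grip":0.2}]' 30
```

```text
time: 19.62
eef_pos: [0.4645, 0.2412, 0.0126]
tcp_rot: [0.978, -0.206, 0.001, -0.0]
contact_force: [-0.8, -0.2, -0.5]
opening: 0.462
finger_force: 31.4
time: 20.45
eef_pos: [0.464, 0.241, 0.0106]
tcp_rot: [0.978, -0.206, 0.0, -0.0]
contact_force: [-0.0, -0.3, -2.4]
opening: 0.458
finger_force: 31.4
```

```bash
python3 -m creep '[{"x":0,"y":0,"z":0.3,"rx":0,"ry":0,"rz":0,"grip":0.2},{"x":0,"y":0,"z":0.3,"rx":0,"ry":0,"rz":0,"grip":0.2},{"x":0,"y":0,"z":0.3,"rx":0,"ry":0,"rz":0,"grip":0.2},{"x":0,"y":0,"z":0.2,"rx":0,"ry":0,"rz":0,"grip":0.2},{"x":0,"y":0,"z":0.2,"rx":0,"ry":0,"rz":0,"grip":0.2},{"x":0,"y":0,"z":0,"rx":0,"ry":0,"rz":0,"grip":0.2},{"x":0,"y":0,"z":0,"rx":0,"ry":0,"rz":0,"grip":0.2},{"x":0,"y":0,"z":0,"rx":0,"ry":0,"rz":0,"grip":0.2},{"x":0,"y":0,"z":0,"rx":0,"ry":0,"rz":0,"grip":0.2},{"x":0,"y":0,"z":0,"rx":0,"ry":0,"rz":0,"grip":0.2}]' 30
```

```text
time: 21.28
eef_pos: [0.464, 0.241, 0.0098]
tcp_rot: [0.978, -0.206, -0.0, 0.0]
contact_force: [-3.2, -2.0, 5.3]
opening: 0.462
finger_force: 32.3
```

Contact at 5 N, so it's on the tray floor. Opening the gripper and withdrawing.

```bash
python3 -m creep '[{"x":0,"y":0,"z":0,"rx":0,"ry":0,"rz":0,"grip":0.5},{"x":0,"y":0,"z":0,"rx":0,"ry":0,"rz":0,"grip":0.55},{"x":0,"y":0,"z":0,"rx":0,"ry":0,"rz":0,"grip":0.6},{"x":0,"y":0,"z":0,"rx":0,"ry":0,"rz":0,"grip":0.7},{"x":0,"y":0,"z":0,"rx":0,"ry":0,"rz":0,"grip":0.8},{"x":0,"y":0,"z":0,"rx":0,"ry":0,"rz":0,"grip":0.8},{"x":0,"y":0,"z":0,"rx":0,"ry":0,"rz":0,"grip":0.8},{"x":0,"y":0,"z":0,"rx":0,"ry":0,"rz":0,"grip":0.8},{"x":0,"y":0,"z":-5,"rx":0,"ry":0,"rz":0,"grip":0.8},{"x":0,"y":0,"z":-10,"rx":0,"ry":0,"rz":0,"grip":0.8}]' 30
python3 -m creep '[{"x":0,"y":0,"z":-15,"rx":0,"ry":0,"rz":0,"grip":0.8},{"x":0,"y":0,"z":-15,"rx":0,"ry":0,"rz":0,"grip":0.8},{"x":0,"y":0,"z":-20,"rx":0,"ry":0,"rz":0,"grip":0.8},{"x":0,"y":0,"z":-20,"rx":0,"ry":0,"rz":0,"grip":0.8},{"x":0,"y":0,"z":-20,"rx":0,"ry":0,"rz":0,"grip":0.8},{"x":0,"y":0,"z":-20,"rx":0,"ry":0,"rz":0,"grip":0.8},{"x":0,"y":0,"z":-20,"rx":0,"ry":0,"rz":0,"grip":0.8},{"x":0,"y":0,"z":-10,"rx":0,"ry":0,"rz":0,"grip":0.8},{"x":0,"y":0,"z":0,"rx":0,"ry":0,"rz":0,"grip":0.8},{"x":0,"y":0,"z":0,"rx":0,"ry":0,"rz":0,"grip":0.8}]' 30
python3 - <<'E'
from h import *
b=optics.read_camera("side")["color"]
cv2.imwrite("pics/r4.png",b)
E
```

```text
time: 22.12
eef_pos: [0.4629, 0.2406, 0.0236]
tcp_rot: [0.978, -0.206, -0.001, 0.001]
contact_force: [-0.4, 0.3, -0.5]
opening: 0.8
finger_force: 0.0
time: 22.95
eef_pos: [0.4642, 0.241, 0.1649]
tcp_rot: [0.978, -0.206, 0.001, -0.0]
contact_force: [-0.1, -0.6, 0.5]
opening: 0.801
finger_force: 0.0
```

View pics/r4.png

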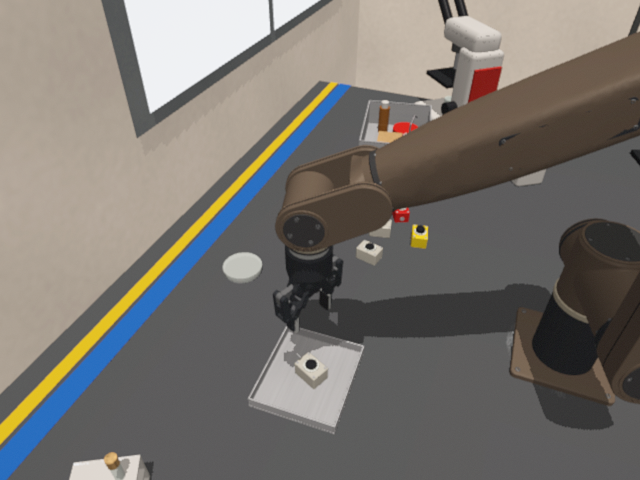

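The worn switch stands upright in the tray at (311,370) with its key in. The gripper is clear, the good switches haven't moved, and the dish at (242,267) is where it was.

```bash
python3 -c "
from plant import sign_off
print(sign_off())"
```

```text
the job is handed in; nothing more can be done
None
```

All three switches are clicked in, the worn one (2.6 N against 6.6 and 7.5 N, each read near 2 mm of travel) stands upright in the steel tray, the two good ones stand where they were, and the job was handed in at about 23 s.

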